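# Start the steriliser on the espresso parts

## Robot

A 7-joint arm with a two-finger parallel gripper is mounted at the origin on a cart in front of the work surface, level with it; the furniture and walls round the work are solid. World frame = base frame: x ahead of the robot, y to its left, z up, the work surface at z = 0. Lengths are in m, angles in rad, forces in N, time in s.
With the tool pointing down it reaches from about 0.4 to 0.925 m from the base axis. Payload 5.6 kg.
Tool frame: the origin (TCP) lies between the finger pads, 19 mm behind the fingertips; this is the grasp point; z points along the fingers, y is the line along which they close (so a half turn about z gives the same grasp; the last joint's range is limited). The gripper opens to 85 mm and grips with 20 to 120 N. Pads are 22 mm wide; open, the fingers measure 114 mm over their backs; the gripper's body (76 mm by 85 mm) begins 54 mm behind the grasp point. The pads swing forward as they close: fully open they stand 13 mm farther back than shut.
Start: joints at [1.287, 0.468, -0.012, 1.603, 0.006, 1.071, -0.056], TCP at [0.155, -0.631, 0.25] pointing down, gripper open.
Joint ranges: [-2.53, 2.53], [-0.31, 2.02], [-1.57, 1.55], [0.28, 2.44], [-1.29, 4.43], [0.15, 1.84], [-2.92, 2.92]. Speed limits (rad/s): [2.57, 2.57, 3.14, 3.14, 3.14, 3.14, 3.14].

## Interface

Orientations are given as a unit quaternion [w, x, y, z].
In Python, from station import get_obs, snapshot, close_job gives the robot as it stands. The module is installed in compiled form; this text tells all that it offers.
- The arm moves only by the tool send_rows, never from a script. Its argument "motion" is a list of rows, each an object with "xyz": the shift along the world's x, y, z in m, a list of three; "roll": the turn about the world's z in rad. In form: [{"xyz": [dx, dy, dz], "roll": roll}, ...]. A call has exactly 8 rows; each row shifts and turns the commanded pose from where the row before left it; what a row does not reach is not made up. A row lasts 1/8 s, in which the tool goes at most 62.5 mm and 10.7 degrees, less where a joint would pass 70% of its speed; a pose out of reach is approached as far as the arm can. A call is refused whole if a number of a shift passes 0.0625 or a number of a turn 0.188, either way. A call with a gripper value outside its range is refused whole. "grip" is the opening, from -1 (shut) to 1 (fully open), set as the call begins (left out, the last holds). The fingers move at their own pace and stop on an object; "newtons" is the grip in N (left out, the last holds). Time passes only in rows, so rows that do not move let the fingers close, or fill a call up. It gives the time, the measured TCP pose, the force, the opening and the grip force at its end, in the units of the state.
- get_obs(): the state, without advancing time (a new reading comes with each control period).
- snapshot(name): name is "scene" or "side" or "wrist"; returns a dict with "pixels" (480x640x3 uint8, red, green, blue), "depth" (480x640 float32, m along the optical axis (not along the pixel's ray), 0 where there is no reading), "fx", "fy", "cx", "cy" (pixels), "cam_to_world" (4x4, takes a point from camera to world coordinates). Camera axes: x right, y down, z forward; pixel columns grow to the right and rows downward; lengths in m; the calibration is good to about 2 mm. A picture is of the moment at which its call begins.
- close_job(): hands the job in; it is judged then, once.
The state is a dict: "clock": time; "qpos": joint angles; "joint_velocities": joint speeds; "joint_torque": joint torques, N m; "position": TCP position; "ee_rot": TCP orientation; "contact_force": force on the tool from outside, world axes, zero at the start; "ft_torque": the same for the moment, N m; "grip_width": finger opening in m; "finger_force": force on a finger pad.
Only numpy, scipy, OpenCV 4.12 (cv2) and the standard library are available. Lean on these libraries where they do the work, as an engineer would, in place of code of your own. Each camera call takes 0.05 s, during which the arm holds its last target. There are 200 camera calls.

## Task

One of the steriliser's two open drawers holds the washed filter basket and shower screen. With the fingertips push that drawer fully home without slamming it, then start its bay: point down at the touch-free start eye above that same drawer, fingertips two or three centimetres above it without touching, for two full seconds, and draw the hand at least 15 cm away. The drawer with the blue cup is still being loaded, so leave it open where it is and do not point at its eye; grasp and lift nothing, and leave everything else where it stands.

Things in the scene. Friction and masses are not known exactly. Their poses are not given: they have to be found in the camera images.
- steriliser: low two-drawer UV steriliser, stainless case 170 mm deep (x), 320 mm wide (y), 92 mm high, fixed to the table. Origin under its centre; x points to its rear, y to its left seen by the robot, z up. The case's front face is at its x = -85 mm; a closed drawer's front panel stands 14 mm proud of it. The left drawer is centred at its y = +78 mm, the right one at y = -78 mm
- left_drawer (a joint): how far the left drawer stands open (m): 0 fully home, at most 0.12, about 0.10 at the start. Runs straight along the steriliser's x axis, stiff by about 2 N plus a light damper, and stays where it is left; it neither latches nor springs back
- right_drawer (a joint): how far the right drawer stands open (m): 0 fully home, at most 0.12, about 0.10 at the start. Runs straight along the steriliser's x axis, stiff by about 2 N plus a light damper, and stays where it is left; it neither latches nor springs back
- left_front (a point): centre of the outer face of the left drawer's aluminium front panel (150 mm wide, 60 mm high, 14 mm thick; upright, facing the steriliser's -x). The point is 50 mm above the table and moves with the drawer; the panel reaches from 16 to 76 mm above the table
- right_front (a point): centre of the outer face of the right drawer's aluminium front panel (150 mm wide, 60 mm high, 14 mm thick; upright, facing the steriliser's -x). The point is 50 mm above the table and moves with the drawer; the panel reaches from 16 to 76 mm above the table
- left_eye: left start eye: round touch-free sensor, 34 mm across with a green ring and a black lens, facing straight up on the black strip on top of the steriliser, centred behind the left drawer's front. Origin at the centre of its foot on the case's top, 92 mm above the table; the lens stands 6 mm above that
- right_eye: right start eye: round touch-free sensor, 34 mm across with a green ring and a black lens, facing straight up on the black strip on top of the steriliser, centred behind the right drawer's front. Origin at the centre of its foot on the case's top, 92 mm above the table; the lens stands 6 mm above that
- basket: round steel filter basket, 69 mm across, 26 mm high, loose in one of the drawers (left or right varies); origin under its centre
- screen: shower screen: flat steel disc, 57 mm across, 8 mm thick, in the same drawer as the basket; origin under its centre
- cup_blue: pale blue cup, 61 mm wide, 89 mm with its handle, 52 mm high, in the other drawer; origin under its middle
- cup_green: the green cup waiting on the table: 59 mm wide, 88 mm with its handle, 54 mm high; origin under it; a bystander
- pitcher: steel milk pitcher, 90 x 127 mm with its handle, 104 mm high; origin under it; a bystander. Behind it, in the right rear corner of the table, stands a fixed spray bottle, 278 mm high
- tamper: coffee tamper, steel foot 58 mm across, black knob, 90 mm high; origin under its centre; a bystander
- portafilter: portafilter, steel bowl with a black handle, 227 mm long along its y axis, 72 mm high; origin under its middle; a bystander. Behind it, in the left rear corner of the table, stands a fixed white tub, 200 mm high
- gasket: black rubber ring, 72 mm across, 8 mm thick, flat on the table; origin under its centre; a bystander
- box_cutter: yellow box cutter, 176 mm long along its y axis, 19 mm high; origin under its middle; a bystander

How it is judged:
On the way, in this order (a step that is already met when the one before it is completed fails the run):
1. the drawer with the basket and screen is fully home (((y of basket in the frame of steriliser above 0 m and value of joint left_drawer below 0.004 m) or (y of basket in the frame of steriliser below 0 m and value of joint right_drawer below 0.004 m))), for 0.2 s.
2. the tool point dwells just above that drawer's start eye, touching nothing (((y of basket in the frame of steriliser above 0 m and value of joint left_drawer below 0.004 m and horizontal distance between the grasp point and left_eye below 0.02 m and z of the grasp point in the frame of left_eye between 0.018 and 0.085 m and contact force between each of the arm, the fingers and steriliser below 0.3 N) or (y of basket in the frame of steriliser below 0 m and value of joint right_drawer below 0.004 m and horizontal distance between the grasp point and right_eye below 0.02 m and z of the grasp point in the frame of right_eye between 0.018 and 0.085 m and contact force between each of the arm, the fingers and steriliser below 0.3 N))), for 1.7 s.
At the end, for the whole second after the job is handed in: The drawer with basket and screen is home within 4 mm, both in it; the tool point stayed 1.7 s within 20 mm sideways of its eye and 18 to 85 mm above the eye's foot without contact, then went over 120 mm away; the cup's drawer stays open, cup inside; nothing else moved (((y of basket in the frame of steriliser between 0 and 0.146 m and value of joint left_drawer below 0.004 m and value of joint right_drawer above 0.08 m and distance between the grasp point and left_eye above 0.12 m and y of each of basket, screen in the frame of steriliser above 0.01 m and z of each of basket, screen, cup_blue in the frame of steriliser below 0.035 m and y of screen in the frame of steriliser below 0.146 m and y of cup_blue in the frame of steriliser between -0.146 and -0.01 m) or (y of basket in the frame of steriliser between -0.146 and 0 m and value of joint right_drawer below 0.004 m and value of joint left_drawer above 0.08 m and distance between the grasp point and right_eye above 0.12 m and y of each of basket, screen in the frame of steriliser below -0.01 m and z of each of basket, screen, cup_blue in the frame of steriliser below 0.035 m and y of screen in the frame of steriliser above -0.146 m and y of cup_blue in the frame of steriliser between 0.01 and 0.146 m)) and linear speed of each of basket, screen below 0.02 m/s); the robot touches nothing.
It fails at once if a start eye is touched (contact force between any of the fingers, the arm and left_eye above 0.3 N or contact force between any of the fingers, the arm and right_eye above 0.3 N).
It fails at once if the cup's drawer is moved by more than 10 mm, or its eye is closely pointed at ((y of basket in the frame of steriliser above 0 m and ((horizontal distance between the grasp point and right_eye below 0.02 m and z of the grasp point in the frame of right_eye between -0.02 and 0.07 m) or distance of right_front from where it was at the start of the episode above 0.01 m)) or (y of basket in the frame of steriliser below 0 m and ((horizontal distance between the grasp point and left_eye below 0.02 m and z of the grasp point in the frame of left_eye between -0.02 and 0.07 m) or distance of left_front from where it was at the start of the episode above 0.01 m))).
It fails at once if a drawer is slammed (faster than 0.35 m/s) (velocity of joint any of left_drawer, right_drawer below -0.35 m/s).
It fails at once if something in the drawers is lifted or tipped (z of any of basket, screen, cup_blue in the frame of steriliser above 0.04 m or angle between any of basket, screen, cup_blue's own z axis and vertical above 0.4 rad).
It fails at once if a bystander is moved by more than 20 mm (distance of any of cup_green, pitcher, tamper, portafilter, gasket, box_cutter from where it was at the start of the episode above 0.02 m).
It also fails if it takes over 45 s, if anything falls off the work surface, if the arm or the gripper's body presses on something with over 40 N, if the wrist force passes 120 N, or if a joint passes its speed limit or range.

## Working session

There is one attempt and no reset: what is moved stays moved. The work goes in short steps, Python scripts to look and compute and a tool call to move; the robot and the scene stay as the last step left them, time stands still between calls to the robot, and variables do not carry over. Pictures are saved under pics/ and viewed, at most 10 in all, crops included, and the job is handed in when it is done.

Besides the shell and the picture viewer there is one more tool, called after "Call:" as name(argument=value, ...), one argument or row to a line, values as JSON. send_rows: Moves the arm, as the interface text tells. Its arguments: {"type":"object","properties":{"motion":{"type":"array"},"grip":{"type":"number"},"newtons":{"type":"number"}},"required":["motion"]}

```bash
mkdir -p pics; cat > h.py <<'E'
import numpy as np,cv2
from station import get_obs,snapshot,close_job
def snap(n,f):
    s=snapshot(n); cv2.imwrite('pics/'+f,cv2.cvtColor(s['pixels'],cv2.COLOR_RGB2BGR)); np.savez('pics/'+f[:-4]+'.npz',**s); return s
def world(s,u,v,d=None):
    d=s['depth'][v,u] if d is None else d
    p=np.stack([(u-s['cx'])*d/s['fx'],(v-s['cy'])*d/s['fy'],d,np.ones_like(d)],-1)
    return (p@s['cam_to_world'].T)[...,:3]
def cloud(s):
    v,u=np.mgrid[:480,:640]; return world(s,u,v)
E
python3 - <<'E'
from h import *
s=snap('scene','a.png'); snap('side','b.png')
print(get_obs()); print(s['cam_to_world'])
E
```

```text
{'clock': 0.1, 'qpos': array([ 1.28699775,  0.4683182 , -0.011614  ,  1.60353511,  0.00597341,
        1.07141154, -0.05631282]), 'joint_velocities': array([ 0.00073917, -0.00115415,  0.00032061, -0.00140594, -0.00048113,
       -0.00226588, -0.00097873]), 'joint_torque': array([ 4.86315075e-04, -5.33522666e+01,  2.09261564e-02, -2.51968539e+01,
        1.14171510e-02,  4.33088135e-03, -1.05775271e-05]), 'position': array([ 0.15484764, -0.63079289,  0.2491132 ]), 'ee_rot': array([-8.06279171e-04,  9.92765229e-01,  1.20068850e-01, -1.42380983e-04]), 'contact_force': array([-0.66297713, -0.28669318, -0.64229577]), 'ft_torque': array([-0.02067853, -0.06599561,  0.04493509]), 'finger_force': 0.0, 'grip_width': 0.08537569808992104}
[[ 0.89495718 -0.325149    0.30549921  0.21247673]
 [-0.44595103 -0.67248973  0.59066508 -0.58826628]
 [ 0.01339092 -0.66485765 -0.74685005  0.85021741]
 [ 0.          0.          0.          1.        ]]
```

View pics/a.png

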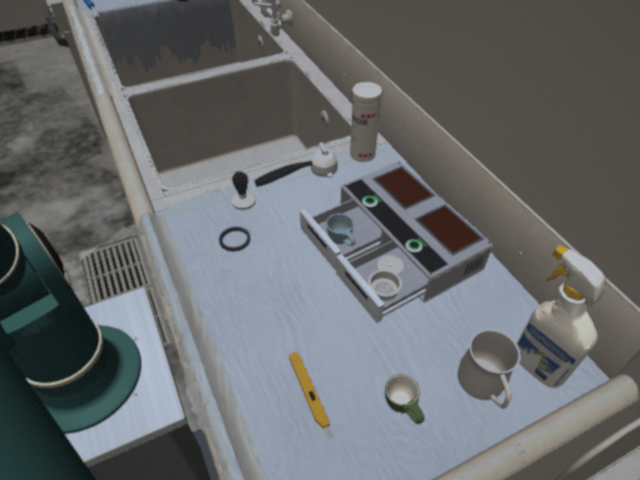

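View pics/b.png

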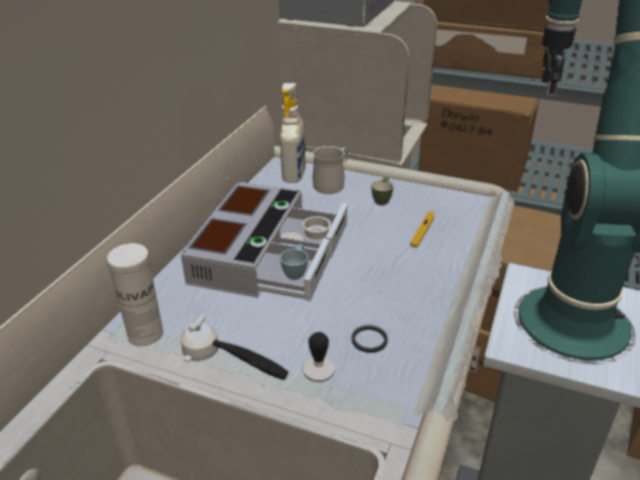

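The basket and screen (scene px 385,285 and 390,265) are in the right drawer, whose eye is at (414,245). The blue cup (340,230) is in the left drawer, eye at (371,201). Next I'll measure the eyes and the front panels.

```bash
python3 - <<'E'
from h import *
for f in 'ab':
    s=dict(np.load(f'pics/{f}.npz')); P=cloud(s); hsv=cv2.cvtColor(s['pixels'],cv2.COLOR_RGB2HSV)
    m=((cv2.inRange(hsv,(40,70,70),(85,255,255))>0)&(P[...,2]>.07)&(P[...,2]<.13)&(P[...,0]>.3)).astype('uint8')
    n,l,st,c=cv2.connectedComponentsWithStats(m)
    E=[]
    for i in range(1,n):
        if st[i,4]>25: 
            # ray onto plane z=.097
            (cx,cy),_,_=cv2.fitEllipse(np.argwhere(l==i)[:,::-1].astype('float32'))
            o=s['cam_to_world'][:3,3]; d=world(s,np.array(cx),np.array(cy),np.array(1.))-o
            p=o+d*(.097-o[2])/d[2]; E.append(p); print(f,st[i],(cx,cy),p.round(4),P[l==i].mean(0).round(4))
    if f=='a':
        E=sorted(E,key=lambda p:p[1]); y=E[1]-E[0]; y[2]=0; print('dist',np.linalg.norm(y)); y/=np.linalg.norm(y); x=np.array([y[1],-y[0],0]); print('yaw',np.arctan2(x[1],x[0])); R=E[0]
    q=P-R; X=q@x; Y=q@y; Z=P[...,2]
    for nm,c in(('right',0),('left',.156)):
        k=(abs(Y-c)<.05)&(Z>.066)&(Z<.085)&(X<-.05)&(X>-.25)
        print(f,nm,'panel top X',np.percentile(X[k],[2,25,50,75,98]).round(4),Z[k].mean(),k.sum())
    # things near path: in the right-drawer corridor in front
    k=(Z>.015)&(X<-.15)&(X>-.5)&(abs(Y)<.2)&(P[...,0]>.3)
    if k.any(): print('front stuff',X[k].max(),np.c_[X[k],Y[k],Z[k]][::max(1,k.sum()//12)].round(3))
E
```

```text
a [364 194  18  10  89] (371.73358154296875, 199.11676025390625) [0.6634 0.0967 0.097 ] [0.6651 0.0989 0.0955]
a [408 238  19  11 105] (416.2674255371094, 243.4540557861328) [ 0.6801 -0.0588  0.097 ] [ 0.6823 -0.0567  0.0954]
dist 0.1564027441160588
yaw 0.10691424337592935
a right panel top X [-0.1493 -0.1473 -0.1438 -0.1396 -0.1345] 0.07496678170575792 365
a left panel top X [-0.1461 -0.1426 -0.1364 -0.0953 -0.0585] 0.07253562402535041 430
front stuff -0.1500024696628894 [[-0.15  -0.03   0.073]
 [-0.32  -0.065  0.016]
 [-0.323 -0.084  0.016]
 [-0.195 -0.2    0.054]
 [-0.207 -0.198  0.052]
 [-0.202 -0.199  0.04 ]
 [-0.332 -0.111  0.016]
 [-0.33  -0.129  0.021]
 [-0.331 -0.137  0.02 ]
 [-0.336 -0.141  0.018]
 [-0.337 -0.153  0.016]
 [-0.338 -0.171  0.016]
 [-0.335 -0.192  0.016]]
b [271 200  16   7  61] (278.93829345703125, 203.22032165527344) [ 0.678  -0.0607  0.097 ] [ 0.6788 -0.0633  0.0963]
b [246 236  18   8  83] (255.20831298828125, 239.65853881835938) [0.662  0.0944 0.097 ] [0.663  0.0917 0.0963]
b right panel top X [-0.1497 -0.1475 -0.1442 -0.1398 -0.1353] 0.07568577208686712 176
b left panel top X [-0.1465 -0.1425 -0.1352 -0.0928 -0.0585] 0.07291978840071915 387
front stuff -0.15003311779998374 [[-0.192 -0.194  0.06 ]
 [-0.213 -0.191  0.056]
 [-0.223 -0.197  0.048]
 [-0.2   -0.197  0.035]
 [-0.211 -0.199  0.027]
 [-0.343 -0.175  0.021]
 [-0.333 -0.158  0.018]
 [-0.332 -0.129  0.024]
 [-0.342 -0.131  0.015]
 [-0.32  -0.096  0.017]
 [-0.321 -0.074  0.016]
 [-0.319 -0.057  0.016]
 [-0.322 -0.039  0.017]]
```

Call:
send_rows(
  motion=[
    {"xyz": [0.01,0.02,0],"roll": -0.017},
    {"xyz": [0.02,0.035,0],"roll": -0.017},
    {"xyz": [0.02,0.035,0],"roll": -0.017},
    {"xyz": [0.02,0.035,0],"roll": -0.017},
    {"xyz": [0.02,0.035,0],"roll": -0.017},
    {"xyz": [0.02,0.035,0],"roll": -0.017},
    {"xyz": [0.02,0.035,0],"roll": -0.016},
    {"xyz": [0.02,0.035,0],"roll": -0.016},
  ],
  grip=-1,
)

```text
clock: 1.1
position: [0.3054, -0.3649, 0.2498]
ee_rot: [-0.0, 0.999, 0.053, -0.0]
contact_force: [0.2, 0.6, 0.4]
grip_width: 0.0003
finger_force: 0.0
```

Call:
send_rows(
  motion=[
    {"xyz": [0.02,0.035,0],"roll": 0},
    {"xyz": [0.02,0.035,0],"roll": 0},
    {"xyz": [0.02,0.035,0],"roll": 0},
    {"xyz": [0.02,0.035,0],"roll": 0},
    {"xyz": [0.02,0.035,0],"roll": 0},
    {"xyz": [0.02,0.035,0],"roll": 0},
    {"xyz": [0.02,0.035,0],"roll": 0},
    {"xyz": [0.02,0.03,0],"roll": 0},
  ],
)

```text
clock: 2.1
position: [0.4653, -0.0899, 0.2499]
ee_rot: [-0.0, 0.999, 0.054, -0.0]
contact_force: [0.3, 0.5, -0.1]
grip_width: -0.0001
finger_force: 0.0
```

Call:
send_rows(
  motion=[
    {"xyz": [0,0.007,-0.02],"roll": 0},
    {"xyz": [0,0,-0.03],"roll": 0},
    {"xyz": [0,0,-0.03],"roll": 0},
    {"xyz": [0,0,-0.03],"roll": 0},
    {"xyz": [0,0,-0.03],"roll": 0},
    {"xyz": [0,0,-0.025],"roll": 0},
    {"xyz": [0,0,-0.015],"roll": 0},
    {"xyz": [0,0,0],"roll": 0},
  ],
)

```text
clock: 3.1
position: [0.4643, -0.0841, 0.0692]
ee_rot: [-0.0, 0.999, 0.053, -0.001]
contact_force: [0.4, 0.7, 0.5]
grip_width: -0.0001
finger_force: 0.0
```

```bash
python3 - <<'E'
from h import *
snap('scene','c.png'); print(get_obs()['position'],get_obs()['contact_force'])
E
```

```text
[ 0.46500429 -0.08414935  0.0700043 ] [0.47908563 0.68872693 0.64523172]
```

View pics/c.png

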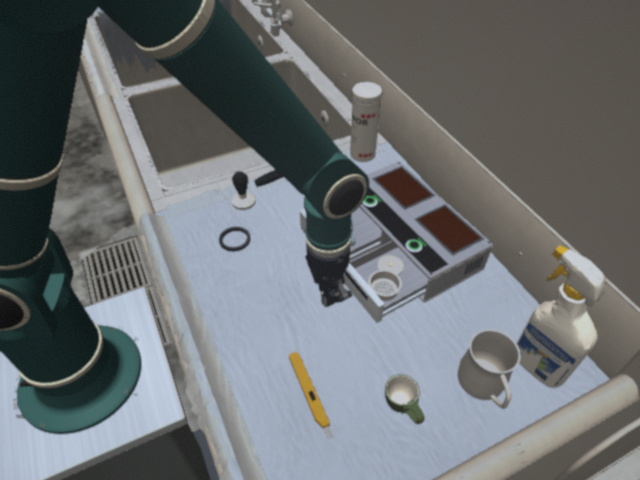

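The shut fingertips (330,298) stand in front of the right drawer's panel, clear of everything else. Now I'll push slowly.

Call:
send_rows(
  motion=[
    {"xyz": [0.008,0.001,0],"roll": 0},
    {"xyz": [0.01,0.001,0],"roll": 0},
    {"xyz": [0.01,0.001,0],"roll": 0},
    {"xyz": [0.01,0.001,0],"roll": 0},
    {"xyz": [0.01,0.001,0],"roll": 0},
    {"xyz": [0.01,0.001,0],"roll": 0},
    {"xyz": [0.01,0.001,0],"roll": 0},
    {"xyz": [0.01,0.001,0],"roll": 0},
  ],
)

```text
clock: 4.15
position: [0.5429, -0.0762, 0.0697]
ee_rot: [-0.0, 0.999, 0.053, -0.001]
contact_force: [-2.4, -0.3, 0.6]
grip_width: -0.0004
finger_force: 1.3
```

Call:
send_rows(
  motion=[
    {"xyz": [0.01,0.001,0],"roll": 0},
    {"xyz": [0.01,0.001,0],"roll": 0},
    {"xyz": [0.01,0.001,0],"roll": 0},
    {"xyz": [0.008,0.001,0],"roll": 0},
    {"xyz": [0.006,0.001,0],"roll": 0},
    {"xyz": [0.004,0,0],"roll": 0},
    {"xyz": [0,0,0],"roll": 0},
    {"xyz": [0,0,0],"roll": 0},
  ],
)

```text
clock: 5.15
position: [0.5917, -0.0714, 0.0704]
ee_rot: [0.0, 0.999, 0.053, 0.001]
contact_force: [0.1, -0.0, 0.6]
grip_width: -0.0004
finger_force: 0.0
```

```bash
cat > m.py <<'E'
from h import *
import sys
s=snap('scene',sys.argv[1]); P=cloud(s)
R=np.array([.679,-.060,0]); x=np.array([.9943,.1066,0]); y=np.array([-.1066,.9943,0])
q=P-R; X=q@x; Y=q@y; Z=P[...,2]
for nm,a,b in(('right',-.07,-.02),('left',.09,.2)):
    k=(Y>a)&(Y<b)&(Z>.070)&(Z<.080)&(X<-.04)&(X>-.18)
    print(nm,'panel top X',np.percentile(X[k],[2,25,50,75,98]).round(4),k.sum())
print(get_obs()['position'],get_obs()['contact_force'])
E
python3 m.py d.png
```

```text
right panel top X [-0.0775 -0.0751 -0.0724 -0.0681 -0.0636] 159
left panel top X [-0.1449 -0.1421 -0.1383 -0.1338 -0.086 ] 306
[ 0.59165931 -0.07140376  0.07046673] [-0.75691166  0.27290073  0.20991541]
```

Call:
send_rows(
  motion=[
    {"xyz": [0.004,0,0],"roll": 0},
    {"xyz": [0.004,0.001,0],"roll": 0},
    {"xyz": [0.004,0,0],"roll": 0},
    {"xyz": [0.004,0.001,0],"roll": 0},
    {"xyz": [0.004,0,0],"roll": 0},
    {"xyz": [0.003,0.001,0],"roll": 0},
    {"xyz": [0.002,0,0],"roll": 0},
    {"xyz": [0,0,0],"roll": 0},
  ],
)

```text
clock: 6.2
position: [0.6163, -0.0681, 0.0699]
ee_rot: [-0.0, 0.999, 0.053, 0.0]
contact_force: [-1.5, 0.2, 0.1]
grip_width: -0.0
finger_force: 0.4
```

Call:
send_rows(
  motion=[
    {"xyz": [0.001,0,0],"roll": 0},
    {"xyz": [0.001,0,0],"roll": 0},
    {"xyz": [0.001,0,0],"roll": 0},
    {"xyz": [0,0,0],"roll": 0},
    {"xyz": [0,0,0],"roll": 0},
    {"xyz": [0,0,0],"roll": 0},
    {"xyz": [0,0,0],"roll": 0},
    {"xyz": [0,0,0],"roll": 0},
  ],
)

```text
clock: 7.2
position: [0.6191, -0.0683, 0.07]
ee_rot: [0.0, 0.999, 0.053, 0.0]
contact_force: [-1.7, -0.3, -0.6]
grip_width: 0.0002
finger_force: 0.6
```

Call:
send_rows(
  motion=[
    {"xyz": [0.001,0,0],"roll": 0},
    {"xyz": [0.001,0,0],"roll": 0},
    {"xyz": [0.001,0,0],"roll": 0},
    {"xyz": [0.001,0,0],"roll": 0},
    {"xyz": [0,0,0],"roll": 0},
    {"xyz": [0,0,0],"roll": 0},
    {"xyz": [0,0,0],"roll": 0},
    {"xyz": [0,0,0],"roll": 0},
  ],
)

```text
clock: 8.2
position: [0.6231, -0.0686, 0.07]
ee_rot: [0.0, 0.999, 0.053, 0.0]
contact_force: [-1.8, -0.1, -0.1]
grip_width: -0.0004
finger_force: 0.3
```

```bash
python3 m.py e.png
```

```text
right panel top X [-0.0468 -0.0452 -0.0437 -0.0424 -0.0405] 84
left panel top X [-0.1449 -0.1424 -0.1385 -0.1342 -0.0793] 310
[ 0.62314803 -0.06858508  0.07004864] [-0.08507135  0.04112763 -0.75794398]
```

Call:
send_rows(
  motion=[
    {"xyz": [0.001,0,0],"roll": 0},
    {"xyz": [0.001,0,0],"roll": 0},
    {"xyz": [0.001,0,0],"roll": 0},
    {"xyz": [0,0,0],"roll": 0},
    {"xyz": [0,0,0],"roll": 0},
    {"xyz": [0,0,0],"roll": 0},
    {"xyz": [0,0,0],"roll": 0},
    {"xyz": [0,0,0],"roll": 0},
  ],
)

```text
clock: 9.25
position: [0.6247, -0.0684, 0.07]
ee_rot: [0.0, 0.999, 0.053, -0.002]
contact_force: [-6.4, 0.1, 4.8]
grip_width: 0.0001
finger_force: 3.2
```

Call:
send_rows(
  motion=[
    {"xyz": [0.001,0,0],"roll": 0},
    {"xyz": [0.001,0,0],"roll": 0},
    {"xyz": [0,0,0],"roll": 0},
    {"xyz": [0,0,0],"roll": 0},
    {"xyz": [-0.01,-0.001,0],"roll": 0},
    {"xyz": [-0.02,-0.002,0],"roll": 0},
    {"xyz": [-0.02,-0.002,0],"roll": 0},
    {"xyz": [-0.01,-0.001,0],"roll": 0},
  ],
)

```text
clock: 10.25
position: [0.5676, -0.0745, 0.0702]
ee_rot: [0.0, 0.999, 0.053, 0.001]
contact_force: [-0.3, -0.0, 0.1]
grip_width: 0.0001
finger_force: 0.0
```

```bash
python3 m.py f.png; python3 -c "
import cv2;a=cv2.imread('pics/f.png')[150:350,250:510];cv2.imwrite('pics/f2.png',cv2.resize(a,None,fx=3,fy=3))"
```

```text
right panel top X [-0.045  -0.0436 -0.0422 -0.0412 -0.0401] 83
left panel top X [-0.1449 -0.1424 -0.1387 -0.1341 -0.0833] 301
[ 0.56665324 -0.07470307  0.07005062] [-1.20902013 -0.01740103 -0.33241998]
```

View pics/f2.png

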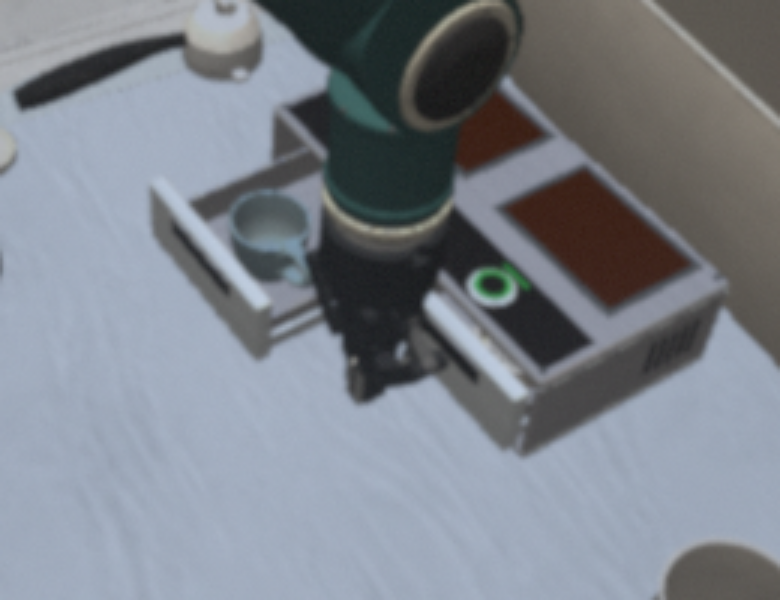

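The right panel looks shut: its top edge runs from (435,300) to (525,390) in the crop, and the cup's drawer is unchanged. I'll check the panel's standoff against the case front.

```bash
python3 - <<'E'
from h import *
R=np.array([.679,-.060,0]); x=np.array([.9943,.1066,0]); y=np.array([-.1066,.9943,0])
for f in('a','f'):
    s=dict(np.load(f'pics/{f}.npz'));P=cloud(s);q=P-R;X=q@x;Y=q@y;Z=P[...,2]
    for a,b in((-.07,-.05),(-.05,-.03),(-.03,-.01)):
        k=(Y>a)&(Y<b)&(Z>.087)&(Z<.097); print(f,a,'top X',np.percentile(X[k],[.5,2,98,99.5]).round(4))
        if f=='f':
            k=(Y>a)&(Y<b)&(X>-.06)&(X<-.02)&(Z>.03)
            h=[(round(float(z),3),np.median(X[k&(abs(Z-z)<.003)]).round(4),int((k&(abs(Z-z)<.003)).sum())) for z in np.arange(.045,.1,.006)]; print(h)
E
```

```text
a -0.07 top X [-0.0295 -0.0285  0.1924  0.1948]
a -0.05 top X [-0.03   -0.0276  0.195   0.1968]
a -0.03 top X [-0.0298 -0.0283  0.1974  0.1992]
f -0.07 top X [-0.0295 -0.0283  0.1929  0.1944]
[(0.045, np.float64(-0.0427), 15), (0.051, np.float64(-0.0428), 15), (0.057, np.float64(-0.0428), 16), (0.063, np.float64(-0.0426), 13), (0.069, np.float64(-0.0432), 16), (0.075, np.float64(-0.038), 57), (0.081, np.float64(-0.0284), 7), (0.087, np.float64(-0.0287), 16), (0.093, np.float64(-0.025), 41), (0.099, np.float64(-0.0215), 1)]
f -0.05 top X [-0.0294 -0.0281  0.1953  0.1965]
[(0.045, np.float64(-0.043), 12), (0.051, np.float64(-0.0429), 12), (0.057, np.float64(-0.0431), 15), (0.063, np.float64(-0.0429), 15), (0.069, np.float64(-0.0435), 16), (0.075, np.float64(-0.038), 52), (0.081, np.float64(-0.0359), 7), (0.087, np.float64(-0.0284), 15), (0.093, np.float64(-0.025), 39), (0.099, np.float64(nan), 0)]
f -0.03 top X [-0.123  -0.0296  0.197   0.1982]
[(0.045, np.float64(-0.0428), 11), (0.051, np.float64(-0.0432), 13), (0.057, np.float64(-0.0432), 13), (0.063, np.float64(-0.0437), 10), (0.069, np.float64(-0.0443), 16), (0.075, np.float64(-0.039), 55), (0.081, np.float64(-0.0383), 6), (0.087, np.float64(-0.0287), 17), (0.093, np.float64(-0.0243), 36), (0.099, np.float64(-0.0235), 1)]
  return _methods._mean(a, axis=axis, dtype=dtype,
  ret = ret.dtype.type(ret / rcount)
```

```bash
python3 - <<'E'
from h import *
s=snap('wrist','w.png')
E
```

```text
(no output)
```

View pics/w.png

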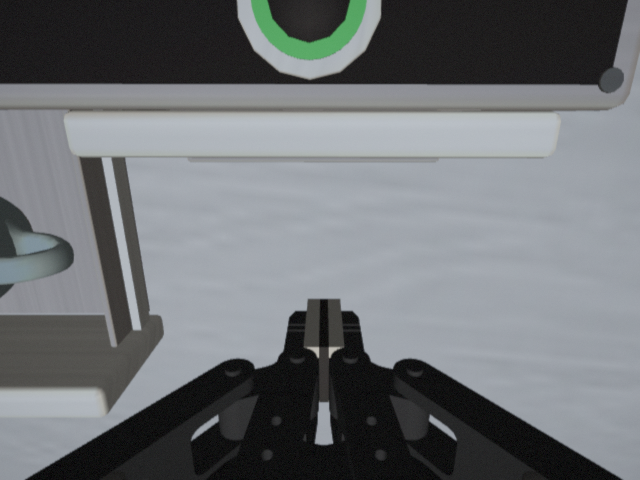

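The wrist view shows the panel (65–560, 110–157) flush and square against the case. By depth it stands 14 mm proud, so the drawer is home. The eye is at column 310, straight ahead. Next I rise, move over it and dwell.

Call:
send_rows(
  motion=[
    {"xyz": [0,0,0.03],"roll": 0},
    {"xyz": [0,0,0.04],"roll": 0},
    {"xyz": [0.01,0.002,0.025],"roll": 0},
    {"xyz": [0.03,0.003,0],"roll": 0},
    {"xyz": [0.03,0.004,0],"roll": 0},
    {"xyz": [0.03,0.004,0],"roll": 0},
    {"xyz": [0.012,0.002,0],"roll": 0},
    {"xyz": [0,0,-0.01],"roll": 0},
  ],
)

```text
clock: 11.35
position: [0.6809, -0.0588, 0.1551]
ee_rot: [-0.0, 0.999, 0.054, 0.001]
contact_force: [-1.0, -0.4, -0.5]
grip_width: 0.0003
finger_force: 0.0
```

Call:
send_rows(
  motion=[
    {"xyz": [0,0,-0.01],"roll": 0},
    {"xyz": [0,0,-0.003],"roll": 0},
    {"xyz": [0,0,0],"roll": 0},
    {"xyz": [0,0,0],"roll": 0},
    {"xyz": [0,0,0],"roll": 0},
    {"xyz": [0,0,0],"roll": 0},
    {"xyz": [0,0,0],"roll": 0},
    {"xyz": [0,0,0],"roll": 0},
  ],
)

```text
clock: 12.35
position: [0.68, -0.0593, 0.142]
ee_rot: [0.0, 0.999, 0.053, 0.0]
contact_force: [-0.1, -0.5, 0.1]
grip_width: -0.0002
finger_force: 0.0
```

```bash
python3 - <<'E'
from h import *
snap('wrist','w2.png'); print(get_obs()['position'])
E
```

```text
[ 0.67996983 -0.05925588  0.14198618]
```

View pics/w2.png

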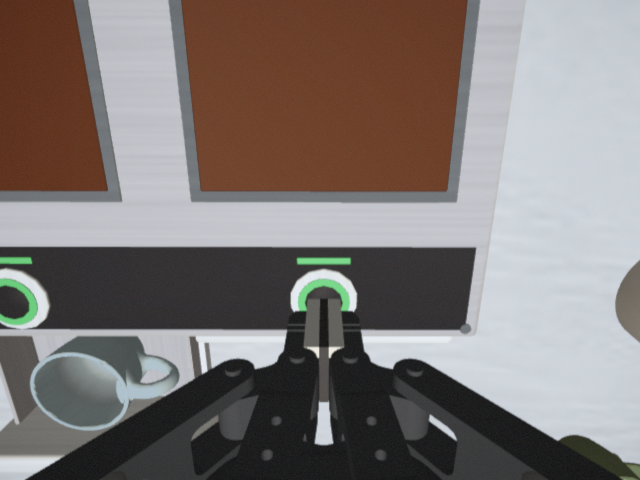

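The fingertips (323,300) sit over the right eye (323,299), touching nothing. I'll hold for two more seconds, then withdraw upward.

Call:
send_rows(
  motion=[
    {"xyz": [0,0,0],"roll": 0},
    {"xyz": [0,0,0],"roll": 0},
    {"xyz": [0,0,0],"roll": 0},
    {"xyz": [0,0,0],"roll": 0},
    {"xyz": [0,0,0],"roll": 0},
    {"xyz": [0,0,0],"roll": 0},
    {"xyz": [0,0,0],"roll": 0},
    {"xyz": [0,0,0],"roll": 0},
  ],
)

```text
clock: 13.4
position: [0.68, -0.0593, 0.142]
ee_rot: [0.0, 0.999, 0.053, -0.0]
contact_force: [-0.1, -0.1, -0.4]
grip_width: 0.0001
finger_force: 0.0
```

Call:
send_rows(
  motion=[
    {"xyz": [0,0,0],"roll": 0},
    {"xyz": [0,0,0],"roll": 0},
    {"xyz": [0,0,0],"roll": 0},
    {"xyz": [0,0,0],"roll": 0},
    {"xyz": [0,0,0],"roll": 0},
    {"xyz": [0,0,0],"roll": 0},
    {"xyz": [0,0,0],"roll": 0},
    {"xyz": [0,0,0],"roll": 0},
  ],
)

```text
clock: 14.4
position: [0.68, -0.0592, 0.142]
ee_rot: [0.0, 0.999, 0.053, -0.0]
contact_force: [0.5, -1.3, -0.2]
grip_width: -0.0001
finger_force: 0.0
```

Call:
send_rows(
  motion=[
    {"xyz": [0,0,0.015],"roll": 0},
    {"xyz": [0,0,0.03],"roll": 0},
    {"xyz": [-0.02,-0.01,0.03],"roll": 0},
    {"xyz": [-0.03,-0.015,0.03],"roll": 0},
    {"xyz": [-0.03,-0.015,0.03],"roll": 0},
    {"xyz": [-0.03,-0.015,0.02],"roll": 0},
    {"xyz": [-0.02,-0.01,0.01],"roll": 0},
    {"xyz": [0,0,0],"roll": 0},
  ],
)

```text
clock: 15.4
position: [0.5497, -0.1254, 0.3094]
ee_rot: [0.001, 0.999, 0.052, 0.002]
contact_force: [0.4, -0.1, -0.1]
grip_width: -0.0001
finger_force: 0.0
```

```bash
python3 m.py g.png
```

```text
right panel top X [-0.0453 -0.0432 -0.0422 -0.0411 -0.0403] 69
left panel top X [-0.1449 -0.1421 -0.1386 -0.1339 -0.0826] 306
[ 0.55024101 -0.1244999   0.30848308] [-0.0287928  -0.08954991 -0.24941422]
```

View pics/g.png

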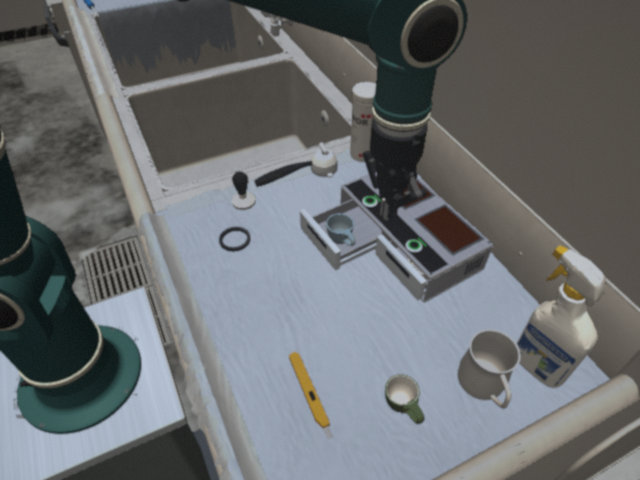

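The right drawer is shut (front at 405,265), the cup's drawer is still open (320,235), the bystanders haven't moved, and the hand is clear.

```bash
python3 -c "from station import close_job; print(close_job())"
```

```text
the job is handed in; nothing more can be done
None
```

I pushed the right drawer (basket and screen) fully home, held over its eye for about 3 s without touching, withdrew the hand about 25 cm, left the cup's drawer open where it was, and handed the job in; no verdict was returned.

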